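# Contact test of an electrolysis cell

## Robot

A 7-joint arm with a two-finger parallel gripper is mounted at the origin on the work surface. World frame = base frame: x ahead of the robot, y to its left, z up, the work surface at z = 0. Lengths are in m, angles in rad, forces in N, time in s.
With the tool pointing down it reaches from about 0.425 to 1.025 m from the base axis. Payload 9.4 kg.
Tool frame: the origin (TCP) lies at the very end of the fingers, on their centre line; the grasp point (between the pads) lies 19 mm behind it; z points along the fingers, y is the line along which they close (so a half turn about z gives the same grasp; the last joint's range is limited). The gripper opens to 85 mm and grips with 20 to 120 N. Pads are 22 mm wide; open, the fingers measure 114 mm over their backs; the gripper's body (76 mm by 85 mm) begins 54 mm behind the grasp point. The pads swing forward as they close: fully open they stand 13 mm farther back than shut.
Start: joints at [1.168, 0.599, -0.003, 1.599, 0.002, 0.943, -0.08], TCP at [0.232, -0.687, 0.231] pointing down, gripper open.
Joint ranges: [-2.57, 2.57], [-0.35, 1.97], [-1.29, 1.29], [0.11, 2.56], [-1.05, 4.19], [0.11, 1.86], [-2.63, 2.63]. Speed limits (rad/s): [2.22, 2.22, 3.01, 3.01, 3.14, 3.14, 3.14].

## Interface

Orientations are given as a 3x3 rotation matrix whose columns are the frame's x, y, z axes.
In Python, from cell import sense, optics, manip, models gives the robot as it stands.
- The arm moves only by the tool carry_out, never from a script. Its argument "series" is a list of rows, each an object with "slide": the shift along the tool's x, y, z normalised to -1 to 1, where 1 is 0.05 m, a list of three; "turn": the turn, a rotation vector about the tool's x, y, z normalised to -1 to 1, where 1 is pi rad, a list of three; "claw": the opening, from 0 (shut) to 1 (fully open). In form: [{"slide": [dx, dy, dz], "turn": [wx, wy, wz], "claw": claw}, ...]. A call has 1 to 5 rows; each row shifts and turns the commanded pose from where the row before left it, along the tool's axes as they then stand; what a row does not reach is not made up. A row lasts 1/12 s, in which the tool goes at most 41.7 mm and 7.16 degrees, less where a joint would pass 70% of its speed; a pose out of reach is approached as far as the arm can. A call with a number of a shift or a turn outside -1 to 1 is refused whole. A call with a gripper value outside its range is refused whole. The fingers move at their own pace and stop on an object; "force" is the grip in N (left out, the last holds). Time passes only in rows, so rows that do not move let the fingers close. It gives the time, the measured TCP pose, the force, the opening and the grip force at its end, in the units of the state.
- sense(): the state, without advancing time (a new reading comes with each control period).
- optics.get_image(name): name is "scene" or "top" or "wrist"; returns the picture (420x560x3 uint8, red, green, blue); there is no depth.
- optics.get_calibration(name): a dict with "fx", "fy", "cx", "cy" (pixels), "position" and "rotation" of the camera in the world. Camera axes: x right, y down, z forward; pixel columns grow to the right and rows downward; lengths in m; the calibration is good to about 2 mm. A picture is of the moment at which its call begins: read the wrist's pose just before it. get_calibration takes no time and is no camera call; for the wrist camera it gives the pose at the moment of the call.
- manip.job_done(): hands the job in; it is judged then, once.
Trained networks look in the newest picture that a camera, given by its name, has taken for a name from the list of things; names that differ only in an ending like _2 or _b are one class to them, and where a whole thing is asked for, a point or a joint stands for the part that bears it (a point fixed in the world has none). Each returns a list of dicts, best first, with "confidence" (0 to 1); they miss things now and then, are a little off and sometimes report something else, mostly with a low value. They report only what shows in the picture. A call takes as long as a camera call.
- models.trace(name, camera): "region" (420x560 bool, what is visible of it) and "box" ([left, top, right, bottom] in pixels, round what is visible of it).
The state is a dict: "t": time; "q": joint angles; "joint_velocities": joint speeds; "tau": joint torques, N m; "ee_pos": TCP position; "orientation": TCP orientation; "contact_force": force on the tool from outside, world axes, zero at the start; "wrist_torque": the same for the moment, N m; "grip_width": finger opening in m; "finger_force": force on a finger pad.
Only numpy, scipy, OpenCV 4.12 (cv2) and the standard library are available. Lean on these libraries where they do the work, as an engineer would, in place of code of your own. Each camera call takes 0.05 s, during which the arm holds its last target. There are 200 camera calls.

## Task

Take the flat-lidded cell out of the rack and, holding it upright in the gripper, press it onto the test stand's sprung pad between the cheeks until the pad is fully down, and keep it there for a good second. You will have to put it down and take it again the other way first, because the rack leaves only its short ends free to grip and the stand only its long faces. Then stand it upright on the floor of the tray beside the cell already there; leave everything else where it is.

Things in the scene. Friction and masses are not known exactly. Their poses are not given: they have to be found in the camera images.
- cell: Rectangular clear jar with flat white lid, 56 mm along its x, 36 mm along its y, 90 mm tall. Origin at the centre of its underside, z up. The cell to test: the only one whose lid is flat on top (two flush dark steel contact dots, no cap). Straight sides all the way up, 0.14 to 0.28 kg. Starts in any one of the rack's three slots, its x along the rack's x.
- rack: Fixed grey rack, 80 (x) by 150 mm (y), origin at the centre of its underside, floor top at 8 mm. Three slots side by side, centred at y = -46, 0, 46 mm. Dividers reach 88 mm, end walls (y = +-72 mm) 95 mm above the table; about 2 mm gap beside the cells' long faces: no room for fingers. The cells' short ends (+-x) are open but for lips 16 mm high at x = +-37 mm.
- rack_cell_a: Rectangular clear jar with flat white lid, 56 mm along its x, 36 mm along its y, 90 mm tall plus a round cap 28 mm wide and 12 mm high in the middle of the lid. Origin at the centre of its underside, z up. A neighbour in the rack: leave it in its slot.
- rack_cell_b: Rectangular clear jar with flat white lid, 56 mm along its x, 36 mm along its y, 90 mm tall plus a round cap 28 mm wide and 12 mm high in the middle of the lid. Origin at the centre of its underside, z up. The other neighbour in the rack: leave it in its slot.
- stand: Fixed test stand, origin at the centre of its underside: base 130 (x) by 90 mm (y), 30 mm high; terminals reach 42 mm. Two upright plates (cheeks) at x = +-36 mm, 8 mm thick, 50 mm wide in y, reach 136 mm above the table, 64 mm clear between them along x, the pad in the middle. Open at +-y: a cell goes in from above, its x along the stand's x, held by its long faces.
- pad_top (a point): Centre of the top of the sprung brass contact pad (56 mm along x, 40 mm along y, axes as the stand's), 58 mm above the table at rest; goes straight down 12 mm.
- pad (a joint): Travel of the pad downwards in m: 0 at rest, 0.012 fully down on its stop. Needs about 5 N to start and 12 N to be held fully down, springs back when let go; a cell's weight alone does not move it.
- tray: Fixed shallow off-white tray, 110 mm (x) by 180 mm (y) outside, walls 5 mm thick and 20 mm high, floor top 5 mm above the table; origin at the centre of its underside. A capped cell stands in its +y half; the -y half is free.
- tray_cell: Rectangular clear jar with flat white lid, 56 mm along its x, 36 mm along its y, 90 mm tall plus a round cap 28 mm wide and 12 mm high in the middle of the lid. Origin at the centre of its underside, z up. Stands in the +y half of the tray, about 50 mm from the tray's centre, its x roughly along the tray's x. Bystander.
- amber_bottle: Bystander: brown bottle, 64 mm wide, 150 mm tall, origin at the centre of its underside.
- beaker: Bystander: glass beaker, 68 mm wide, 85 mm tall, origin at the centre of its underside.
- bulb: Bystander: black rubber bulb standing on its flat foot, 56 mm wide, 105 mm tall, origin at the centre of its underside.
- vial: Bystander: small white jar, 28 mm wide, 38 mm tall, origin at the centre of its underside; stands on the open table between the fixtures and the robot.
- pencil: Bystander: orange pencil lying flat, 172 mm along its x, 7 mm thick, origin in its middle.

How it is judged:
By the outcome, as a careful person would: the job done as asked, in the order asked, and still so for the second after the job is handed in, with the robot touching nothing.
It also fails if it takes over 72 s, if anything falls off the work surface, if the arm or the gripper's body presses on something with over 40 N, if the wrist force passes 120 N, or if a joint passes its speed limit or range.

## Working session

There is one attempt and no reset: what is moved stays moved. The work goes in short steps, Python scripts to look and compute and a tool call to move; the robot and the scene stay as the last step left them, time stands still between calls to the robot, and variables do not carry over. Pictures are saved under pics/ and viewed, at most 10 in all, crops included, and the job is handed in when it is done.

Besides the shell and the picture viewer there is one more tool, called after "Request:" as name([rows], argument=value, ...), one row to a line, values as JSON. carry_out: Moves the arm, as the interface text tells. Scaled input: -1 to 1 covers 0.05 m each way for a shift and pi rad each way for a turn. Its arguments: {"type":"object","properties":{"series":{"type":"array","items":{"type":"object","properties":{"slide":{"type":"array","items":{"type":"number","minimum":-1,"maximum":1}},"turn":{"type":"array","items":{"type":"number","minimum":-1,"maximum":1}},"claw":{"type":"number"}}}},"force":{"type":"number"}},"required":["series"]}

```bash
mkdir -p pics; ls
cat > look.py <<'E'
import cv2,numpy as np
from cell import sense,optics,manip,models
def shot(cam,name):
    im=optics.get_image(cam); cv2.imwrite(f'pics/{name}.png',np.ascontiguousarray(im[:,:,::-1])); return im
E
python3 - <<'E'
from look import *
s=sense(); print({k:np.round(v,3).tolist() for k,v in s.items()})
for c in ('top','scene'):
    shot(c,c+'0'); k=optics.get_calibration(c); print(c,{a:np.round(b,4).tolist() for a,b in k.items()})
    for n in ('cell','rack','stand','tray','pad_top','vial','amber_bottle','beaker','bulb','pencil'):
        try: print(n,[(round(r['confidence'],2),np.round(r['box']).tolist()) for r in models.trace(n,c)][:5])
        except Exception as e: print(n,e)
a=cv2.imread('pics/top0.png')
E
```

```text
pics
{'t': 0.0, 'q': [1.168, 0.6, -0.003, 1.6, 0.002, 0.943, -0.08], 'joint_velocities': [-0.001, 0.0, -0.002, 0.001, 0.0, -0.001, -0.0], 'tau': [0.0, -77.644, 1.566, -25.8, 0.013, 0.009, -0.0], 'ee_pos': [0.232, -0.686, 0.23], 'orientation': [[0.947, 0.32, -0.001], [0.32, -0.947, 0.001], [-0.0, -0.002, -1.0]], 'contact_force': [-0.67, 0.784, -0.2], 'wrist_torque': [-0.012, -0.007, -0.01], 'finger_force': 0.0, 'grip_width': 0.085}
top {'fx': 395.5519, 'fy': 395.5519, 'cx': 277.3531, 'cy': 216.2988, 'position': [0.5475, -0.0053, 1.0608], 'rotation': [[0.0105, -0.9982, 0.0586], [-0.9999, -0.0103, 0.0037], [-0.0031, -0.0586, -0.9983]]}
cell [(0.83, [266.0, 192.0, 284.0, 221.0])]
rack [(0.71, [241.0, 187.0, 308.0, 231.0]), (0.32, [265.0, 151.0, 310.0, 158.0])]
stand [(0.56, [379.0, 233.0, 434.0, 291.0])]
tray [(0.92, [106.0, 230.0, 181.0, 283.0]), (0.56, [266.0, 151.0, 317.0, 158.0])]
pad_top [(0.9, [399.0, 246.0, 421.0, 274.0])]
vial [(0.66, [312.0, 272.0, 320.0, 282.0])]
amber_bottle [(0.74, [165.0, 147.0, 197.0, 178.0])]
beaker [(0.56, [366.0, 152.0, 399.0, 180.0])]
bulb [(0.86, [209.
[... 187 characters left out ...]
cx': 285.8653, 'cy': 213.4163, 'position': [1.2348, 0.0845, 0.8626], 'rotation': [[-0.1072, 0.7884, -0.6057], [0.9942, 0.0846, -0.0659], [-0.0007, -0.6093, -0.7929]]}
cell [(0.82, [268.0, 196.0, 292.0, 241.0])]
rack [(0.89, [245.0, 193.0, 316.0, 249.0])]
stand [(0.81, [119.0, 126.0, 181.0, 202.0])]
tray [(0.83, [386.0, 173.0, 467.0, 229.0])]
pad_top [(0.68, [143.0, 155.0, 162.0, 172.0])]
vial [(0.53, [240.0, 160.0, 248.0, 174.0]), (0.33, [142.0, 156.0, 162.0, 173.0])]
amber_bottle [(0.66, [375.0, 241.0, 414.0, 297.0])]
beaker [(0.68, [124.0, 225.0, 164.0, 267.0]), (0.58, [120.0, 126.0, 182.0, 202.0]), (0.25, [441.0, 167.0, 473.0, 211.0])]
bulb []
pencil [(0.56, [216.0, 281.0, 294.0, 294.0])]
```

Run:
```python
import cv2
a=cv2.imread('pics/top0.png')[140:300,90:450]
cv2.imwrite('pics/top0c.png',cv2.resize(a,(800,356),interpolation=cv2.INTER_CUBIC))
```

```text
(no output)
```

View pics/top0c.png

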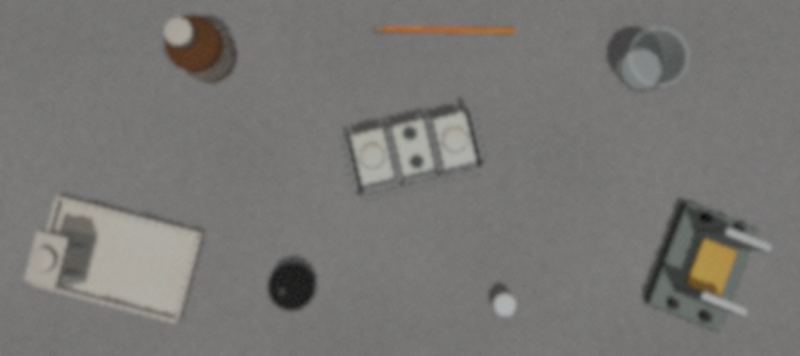

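View pics/scene0.png

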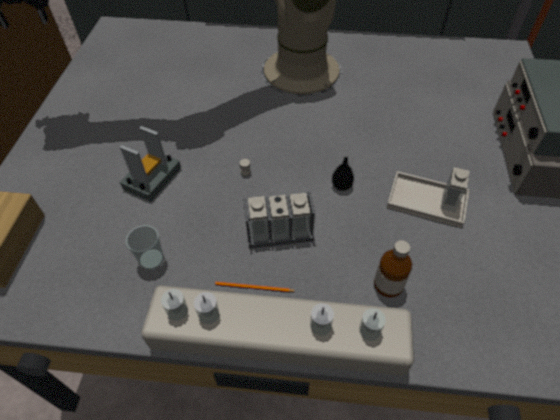

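The flat-lidded cell with two dark dots is in the middle slot, at top px about (275,206). Capped neighbours stand on both sides. The tray is at lower left with its cell at the far-left end, and the stand is at the right with its brass pad at (410,260). Next I'll fit poses from the silhouettes in both views.

```bash
cat > fit.py <<'E'
from look import *
from scipy.optimize import minimize
S=4
def proj(k,P):
    c=(np.asarray(P)-k['position'])@np.asarray(k['rotation'])
    return np.c_[k['fx']*c[:,0]/c[:,2]+k['cx'],k['fy']*c[:,1]/c[:,2]+k['cy']]
def ray(k,uv,z):
    d=np.asarray(k['rotation'])@[(uv[0]-k['cx'])/k['fx'],(uv[1]-k['cy'])/k['fy'],1]; p=np.asarray(k['position'])
    return p+d*(z-p[2])/d[2]
def box(x,y,z0,z1,lx,ly): return np.array([[x+a*lx/2,y+b*ly/2,z] for a in(-1,1) for b in(-1,1) for z in(z0,z1)])
B={'rack':[box(0,0,0,.016,.08,.15),box(0,.072,0,.095,.08,.006),box(0,-.072,0,.095,.08,.006),box(0,.023,0,.088,.08,.006),box(0,-.023,0,.088,.08,.006)]+[box(0,y,.008,.09,.056,.036) for y in(-.046,0,.046)],
'stand':[box(0,0,0,.03,.13,.09),box(.036,0,0,.136,.008,.05),box(-.036,0,0,.136,.008,.05),box(0,0,.03,.058,.056,.04)],
'tray':[box(0,0,0,.02,.11,.18)],'cell':[box(0,0,.008,.098,.056,.036)],'tray_cell':[box(0,0,.005,.095,.056,.036)],'pad_top':[box(0,0,.054,.058,.056,.04)]}
def world(P,p):
    c,s=np.cos(p[2]),np.sin(p[2]); return P@np.array([[c,s,0],[-s,c,0],[0,0,1]])+[p[0],p[1],0]
def sil(n,p,k):
    m=np.zeros((420*S,560*S),np.uint8)
    for b in B[n]:
        h=cv2.convexHull(((proj(k,world(b,p))+.5)*S).astype(np.float32))
        cv2.fillConvexPoly(m,np.round(h*16).astype(np.int32),1,shift=4)
    return m>0
def fit(n,obs,p0):
    R=[(cv2.resize(r.astype(np.float32),None,fx=S,fy=S,interpolation=cv2.INTER_LINEAR)>.5,k) for r,k in obs]
    def f(p):
        t=0
        for r,k in R:
            m=sil(n,p,k); t+=1-(m&r).sum()/max(1,(m|r).sum())
        return t
    best=None
    for d in (-.25,0,.25):
        o=minimize(f,p0,method='Nelder-Mead',options=dict(initial_simplex=np.array(p0)+np.array([[0,0,d],[.012,0,d],[0,.012,d],[0,0,d+.15]]),xatol=1e-4,fatol=1e-4,maxiter=150))
        if best is None or o.fun<best.fun: best=o
    return best
E
cat > a.py <<'E'
from fit import *
K={c:optics.get_calibration(c) for c in('top','scene')}
for c in K: shot(c,c+'1')
for n,h in (('rack',.05),('stand',.03),('tray',.01),('cell',.09),('pad_top',.058)):
    obs={c:models.trace(n,c)[0]['region'] for c in K}
    ys,xs=np.nonzero(obs['top']); p=ray(K['top'],(xs.mean(),ys.mean()),h)
    y0={'rack':.17,'cell':.17,'stand':-.4,'pad_top':-.4,'tray':-.25}[n]
    for cs in (['top','scene'],['top'],['scene']):
        o=fit(n,[(obs[c],K[c]) for c in cs],[p[0],p[1],y0]); print(n,cs,np.round(o.x,4),round(o.fun,3))
for n,h in (('vial',.03),('bulb',.06),('amber_bottle',.1),('beaker',.06),('pencil',0)):
    r=[x for x in models.trace(n,'top')]
    if r: b=r[0]['box']; print(n,np.round(ray(K['top'],((b[0]+b[2])/2,(b[1]+b[3])/2),h),3))
E
python3 a.py
```

```text
rack ['top', 'scene'] [0.6276 0.0016 0.2337] 1.306
rack ['top'] [0.6269 0.002  0.2517] 0.634
rack ['scene'] [0.6282 0.001  0.2349] 0.67
stand ['top', 'scene'] [ 0.4992 -0.3383 -0.3667] 0.153
stand ['top'] [ 0.4989 -0.3368 -0.3729] 0.038
stand ['scene'] [ 0.4994 -0.3404 -0.4098] 0.091
tray ['top', 'scene'] [ 0.5002  0.3511 -0.2363] 0.38
tray ['top'] [ 0.5005  0.3529 -0.2407] 0.203
tray ['scene'] [ 0.5002  0.3504 -0.2365] 0.17
cell ['top', 'scene'] [0.6288 0.0011 0.2023] 0.175
cell ['top'] [0.6285 0.0015 0.2106] 0.112
cell ['scene'] [0.6288 0.0011 0.2016] 0.063
pad_top ['top', 'scene'] [ 0.5    -0.3355 -0.3081] 0.367
pad_top ['top'] [ 0.4999 -0.3359 -0.3338] 0.074
pad_top ['scene'] [ 0.4998 -0.3333 -0.1394] 0.268
vial [ 0.456 -0.104  0.03 ]
bulb [0.468 0.136 0.06 ]
amber_bottle [0.735 0.239 0.1  ]
beaker [ 0.737 -0.27   0.06 ]
pencil [ 0.775 -0.041  0.   ]
```

The fits agree to about 2 mm: cell at (0.629, 0.001) with yaw 0.20, stand at (0.499, -0.337) with yaw -0.37, tray at (0.500, 0.352) with yaw -0.238. I'll hover above the rack and turn the tool y axis along the cell's x.

Request:
carry_out([
  {"slide": [0.477,-0.419,0],"turn": [0,0,0],"claw": 1},
  {"slide": [0.477,-0.419,0],"turn": [0,0,0],"claw": 1},
  {"slide": [0.477,-0.419,0],"turn": [0,0,0],"claw": 1},
  {"slide": [0.477,-0.419,0],"turn": [0,0,0],"claw": 1},
  {"slide": [0.477,-0.419,0],"turn": [0,0,0],"claw": 1},
], force=60)

```text
t: 2.37
ee_pos: [0.312, -0.5481, 0.2313]
orientation: [[0.947, 0.32, 0.0], [0.32, -0.947, -0.0], [0.0, 0.0, -1.0]]
contact_force: [0.8, -0.1, 0.9]
grip_width: 0.0856
finger_force: 0.0
```

Request:
carry_out([
  {"slide": [0.477,-0.419,0],"turn": [0,0,0],"claw": 1},
  {"slide": [0.477,-0.419,0],"turn": [0,0,0],"claw": 1},
  {"slide": [0.477,-0.419,0],"turn": [0,0,0],"claw": 1},
  {"slide": [0.477,-0.419,0],"turn": [0,0,0],"claw": 1},
  {"slide": [0.477,-0.419,0],"turn": [0,0,0],"claw": 1},
])

```text
t: 2.78
ee_pos: [0.3916, -0.4107, 0.2315]
orientation: [[0.947, 0.32, 0.0], [0.32, -0.947, -0.0], [0.0, 0.0, -1.0]]
contact_force: [1.1, -0.4, -0.6]
grip_width: 0.0856
finger_force: 0.0
```

Request:
carry_out([
  {"slide": [0.477,-0.419,0],"turn": [0,0,0],"claw": 1},
  {"slide": [0.477,-0.419,0],"turn": [0,0,0],"claw": 1},
  {"slide": [0.477,-0.419,0],"turn": [0,0,0],"claw": 1},
  {"slide": [0.477,-0.419,0],"turn": [0,0,0],"claw": 1},
  {"slide": [0.477,-0.419,0],"turn": [0,0,0],"claw": 1},
])

```text
t: 3.2
ee_pos: [0.4711, -0.2733, 0.2315]
orientation: [[0.947, 0.32, 0.0], [0.32, -0.947, -0.0], [0.0, 0.0, -1.0]]
contact_force: [0.4, 0.3, 0.6]
grip_width: 0.0852
finger_force: 0.0
```

Request:
carry_out([
  {"slide": [0.477,-0.419,0],"turn": [0,0,0],"claw": 1},
  {"slide": [0.477,-0.419,0],"turn": [0,0,0],"claw": 1},
  {"slide": [0.477,-0.419,0],"turn": [0,0,0],"claw": 1},
  {"slide": [0.477,-0.419,0],"turn": [0,0,0],"claw": 1},
  {"slide": [0.477,-0.419,0],"turn": [0,0,0],"claw": 1},
])

```text
t: 3.62
ee_pos: [0.5505, -0.1358, 0.2315]
orientation: [[0.947, 0.32, 0.0], [0.32, -0.947, -0.0], [0.0, 0.0, -1.0]]
contact_force: [0.8, -0.7, 0.5]
grip_width: 0.0853
finger_force: 0.0
```

Request:
carry_out([
  {"slide": [0.477,-0.419,0],"turn": [0,0,0],"claw": 1},
  {"slide": [0.477,-0.419,0],"turn": [0,0,0],"claw": 1},
  {"slide": [0.477,-0.419,0],"turn": [0,0,0],"claw": 1},
  {"slide": [0.477,-0.419,0],"turn": [0,0,0],"claw": 1},
  {"slide": [0.477,-0.419,0],"turn": [0,0,0],"claw": 1},
])

```text
t: 4.03
ee_pos: [0.63, 0.0016, 0.2314]
orientation: [[0.947, 0.32, 0.0], [0.32, -0.947, -0.0], [0.0, 0.0, -1.0]]
contact_force: [0.6, -0.5, -1.0]
grip_width: 0.0855
finger_force: 0.0
```

Request:
carry_out([
  {"slide": [0,0,0],"turn": [0,0,-0.0307],"claw": 1},
  {"slide": [0,0,0],"turn": [0,0,-0.0307],"claw": 1},
  {"slide": [0,0,0],"turn": [0,0,-0.0307],"claw": 1},
  {"slide": [0,0,0],"turn": [0,0,-0.0307],"claw": 1},
  {"slide": [0,0,0],"turn": [0,0,-0.0307],"claw": 1},
])

```text
t: 4.45
ee_pos: [0.6293, 0.0003, 0.2313]
orientation: [[0.687, 0.726, 0.0], [0.726, -0.687, -0.0], [-0.0, 0.0, -1.0]]
contact_force: [-0.6, -0.3, 0.6]
grip_width: 0.0854
finger_force: 0.0
```

Request:
carry_out([
  {"slide": [0,0,0],"turn": [0,0,-0.0307],"claw": 1},
  {"slide": [0,0,0],"turn": [0,0,-0.0307],"claw": 1},
  {"slide": [0,0,0],"turn": [0,0,-0.0307],"claw": 1},
  {"slide": [0,0,0],"turn": [0,0,-0.0307],"claw": 1},
  {"slide": [0,0,0],"turn": [0,0,-0.0307],"claw": 1},
])

```text
t: 4.87
ee_pos: [0.6293, 0.0001, 0.2314]
orientation: [[0.272, 0.962, 0.0], [0.962, -0.272, -0.0], [-0.0, 0.0, -1.0]]
contact_force: [0.3, -0.3, -0.4]
grip_width: 0.0853
finger_force: 0.0
```

Request:
carry_out([
  {"slide": [0,0,0],"turn": [0,0,-0.0307],"claw": 1},
  {"slide": [0,0,0],"turn": [0,0,-0.0307],"claw": 1},
  {"slide": [0,0,0],"turn": [0,0,-0.0307],"claw": 1},
  {"slide": [0,0,0],"turn": [0,0,-0.0307],"claw": 1},
  {"slide": [0,0,0],"turn": [0,0,-0.0307],"claw": 1},
])

```text
t: 5.28
ee_pos: [0.6294, 0.0, 0.2313]
orientation: [[-0.205, 0.979, 0.0], [0.979, 0.205, -0.0], [-0.0, 0.0, -1.0]]
contact_force: [-0.3, 0.0, 0.6]
grip_width: 0.0854
finger_force: 0.0
```

Motion is accurate. Now a wrist picture to refine the cell pose.

Run:
```python
from fit import *
k=optics.get_calibration('wrist'); im=shot('wrist','w1'); print(np.round(k['position'],3),np.round(k['rotation'],2).tolist(),k['fx'])
for n in('cell','rack'):
  for r in models.trace(n,'wrist')[:3]: 
    print(n,round(r['confidence'],2),np.round(r['box']))
    if n=='cell' and r['confidence']>.5:
        o=fit('cell',[(r['region'],k)],[.629,.001,.2]); print(np.round(o.x,4),o.fun)
```

```text
[0.612 0.073 0.374] [[0.98, 0.19, 0.06], [0.2, -0.94, -0.29], [0.0, 0.29, -0.96]] 307.39658703647365
cell 0.93 [249. 181. 309. 222.]
[0.628  0.0022 0.2673] 0.22533338705128725
rack 0.57 [238. 115. 314. 274.]
```

View pics/w1.png

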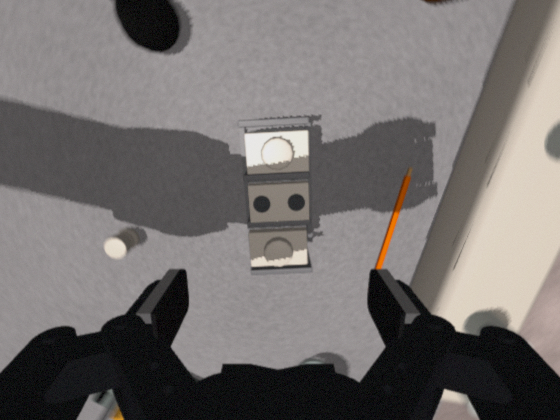

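The wrist view shows the flat lid in the middle slot, with dots at about (261,204) and (297,202), and the neighbours' caps at (278,152) and (278,250). The dots and caps will give the axis.

Run:
```python
from fit import *
k=optics.get_calibration('wrist'); im=cv2.imread('pics/w1.png'); g=cv2.cvtColor(im,cv2.COLOR_BGR2GRAY)
m=(g[183:222,250:307]<60).astype(np.uint8); n,_,st,c=cv2.connectedComponentsWithStats(m)
P=[ray(k,c[i]+[250,183],.098) for i in range(1,n) if 60<st[i,4]<600 ]; print(st[1:,4],np.round(P,4))
a,b=P[0],P[1]; d=(b-a)*np.sign((b-a)[0]); print((a+b)/2,np.arctan2(d[1],d[0]),np.linalg.norm(d))
r=models.trace('cell','wrist')[0]['region'].astype(np.uint8)
rc=cv2.minAreaRect(cv2.findContours(r,0,1)[0][0]); print(rc)
print(ray(k,rc[0],.098)); q=[ray(k,p,.098) for p in cv2.boxPoints(rc)]
for i in range(4): d=q[i]-q[i-1]; print(round(np.linalg.norm(d),4),round(np.arctan2(d[1],d[0]),3))
print(ray(k,(278,152),.11),ray(k,(278,250),.11))
```

```text
[192 189] [[ 0.6126 -0.0025  0.098 ]
 [ 0.6436  0.0055  0.098 ]]
[0.6281018  0.00153121 0.098     ] 0.2523902067370764 0.032031389267297504
((278.6327209472656, 199.7569122314453), (41.63391876220703, 60.36623764038086), 86.633544921875)
[0.62753958 0.00442336 0.098     ]
0.0397 1.798
0.0546 0.257
0.0396 -1.286
0.0569 -2.882
[0.618184   0.04798772 0.11      ] [ 0.63582491 -0.03986779  0.11      ]
```

Request:
carry_out([
  {"slide": [0.03,-0.022,0.2],"turn": [0,0,-0.005],"claw": 1},
  {"slide": [0,0,0.6],"turn": [0,0,0],"claw": 1},
  {"slide": [0,0,0.6],"turn": [0,0,0],"claw": 1},
  {"slide": [0,0,0.6],"turn": [0,0,0],"claw": 1},
  {"slide": [0,0,0.6],"turn": [0,0,0],"claw": 1},
])

```text
t: 5.9
ee_pos: [0.6275, 0.0015, 0.0996]
orientation: [[-0.215, 0.977, 0.0], [0.977, 0.215, -0.0], [-0.0, 0.0, -1.0]]
contact_force: [-0.0, 0.4, 0.7]
grip_width: 0.0853
finger_force: 0.0
```

Request:
carry_out([
  {"slide": [0,0,0.6],"turn": [0,0,0],"claw": 1},
  {"slide": [0,0,0.4],"turn": [0,0,0],"claw": 1},
  {"slide": [0,0,0],"turn": [0,0,0],"claw": 1},
  {"slide": [0,0,0],"turn": [0,0,0],"claw": 0.5},
  {"slide": [0,0,0],"turn": [0,0,0],"claw": 0.5},
])

```text
t: 6.32
ee_pos: [0.6284, 0.0018, 0.0521]
orientation: [[-0.216, 0.976, 0.001], [0.976, 0.216, 0.0], [-0.0, 0.001, -1.0]]
contact_force: [0.6, 0.7, 0.5]
grip_width: 0.0638
finger_force: 0.0
```

Request:
carry_out([
  {"slide": [0,0,0],"turn": [0,0,0],"claw": 0.4},
  {"slide": [0,0,0],"turn": [0,0,0],"claw": 0.3},
  {"slide": [0,0,0],"turn": [0,0,0],"claw": 0},
  {"slide": [0,0,0],"turn": [0,0,0],"claw": 0},
  {"slide": [0,0,0],"turn": [0,0,0],"claw": 0},
])

```text
t: 6.73
ee_pos: [0.6289, 0.0016, 0.0529]
orientation: [[-0.215, 0.977, 0.003], [0.977, 0.215, 0.0], [-0.0, 0.003, -1.0]]
contact_force: [-0.7, 0.7, 6.7]
grip_width: 0.0556
finger_force: 64.2
```

Request:
carry_out([
  {"slide": [0,0,-0.1],"turn": [0,0,0],"claw": 0},
  {"slide": [0,0,-0.4],"turn": [0,0,0],"claw": 0},
  {"slide": [0,0,-0.5],"turn": [0,0,0],"claw": 0},
  {"slide": [0,0,-0.5],"turn": [0,0,0],"claw": 0},
  {"slide": [0,0,-0.5],"turn": [0,0,0],"claw": 0},
])

```text
t: 7.15
ee_pos: [0.6275, 0.0012, 0.1527]
orientation: [[-0.216, 0.976, -0.0], [0.976, 0.216, -0.0], [0.0, -0.0, -1.0]]
contact_force: [0.5, -0.3, -2.2]
grip_width: 0.0551
finger_force: 63.7
```

Request:
carry_out([
  {"slide": [0,0,-0.5],"turn": [0,0,0],"claw": 0},
  {"slide": [0,0,-0.4],"turn": [0,0,0],"claw": 0},
  {"slide": [0,0,0],"turn": [0,0,0.031],"claw": 0},
  {"slide": [0,0,0],"turn": [0,0,0.031],"claw": 0},
  {"slide": [0,0,0],"turn": [0,0,0.031],"claw": 0},
])

```text
t: 7.57
ee_pos: [0.6277, 0.001, 0.1974]
orientation: [[0.08, 0.997, 0.001], [0.997, -0.08, -0.0], [-0.0, 0.001, -1.0]]
contact_force: [0.2, -0.2, -2.3]
grip_width: 0.0556
finger_force: 64.0
```

Request:
carry_out([
  {"slide": [0,0,0],"turn": [0,0,0.031],"claw": 0},
  {"slide": [0,0,0],"turn": [0,0,0.031],"claw": 0},
  {"slide": [0,0,0],"turn": [0,0,0.031],"claw": 0},
  {"slide": [-0.597,0.132,0],"turn": [0,0,0],"claw": 0},
  {"slide": [-0.597,0.132,0],"turn": [0,0,0],"claw": 0},
])

```text
t: 7.98
ee_pos: [0.6188, -0.0572, 0.1969]
orientation: [[0.355, 0.935, 0.001], [0.935, -0.355, 0.001], [0.001, 0.0, -1.0]]
contact_force: [0.5, -1.7, -3.0]
grip_width: 0.0555
finger_force: 63.9
```

Request:
carry_out([
  {"slide": [-0.597,0.132,0],"turn": [0,0,0],"claw": 0},
  {"slide": [-0.597,0.132,0],"turn": [0,0,0],"claw": 0},
  {"slide": [-0.597,0.132,0],"turn": [0,0,0],"claw": 0},
  {"slide": [-0.597,0.132,0],"turn": [0,0,0],"claw": 0},
  {"slide": [0,0,0],"turn": [0,0,0],"claw": 0},
])

```text
t: 8.4
ee_pos: [0.5983, -0.1882, 0.1964]
orientation: [[0.367, 0.93, -0.001], [0.93, -0.367, -0.004], [-0.004, 0.0, -1.0]]
contact_force: [-1.0, -0.5, -2.3]
grip_width: 0.0553
finger_force: 63.9
```

Run:
```python
from look import *
shot('wrist','w2');s=sense();print(s['ee_pos'],s['contact_force'],s['grip_width'])
```

```text
[ 0.59912909 -0.18461619  0.19644454] [-0.10681684 -0.62853423 -1.32000402] 0.05555471285767706
```

View pics/w2.png

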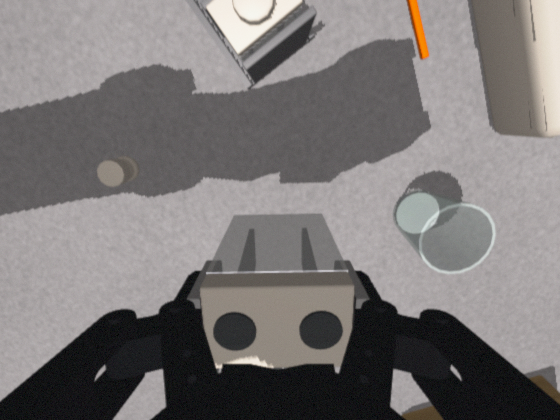

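The cell hangs upright in the gripper, with its lid dots at (235,330) and (320,328), and the area below is clear. Lowering it.

Request:
carry_out([
  {"slide": [0,0,0.6],"turn": [0,0,0],"claw": 0},
  {"slide": [0,0,0.6],"turn": [0,0,0],"claw": 0},
  {"slide": [0,0,0.6],"turn": [0,0,0],"claw": 0},
  {"slide": [0,0,0.6],"turn": [0,0,0],"claw": 0},
  {"slide": [0,0,0.3],"turn": [0,0,0],"claw": 0},
])

```text
t: 8.87
ee_pos: [0.5993, -0.1785, 0.0585]
orientation: [[0.358, 0.934, -0.003], [0.934, -0.358, 0.001], [0.0, -0.003, -1.0]]
contact_force: [-1.3, -0.0, -1.9]
grip_width: 0.0557
finger_force: 63.8
```

Request:
carry_out([
  {"slide": [0,0,0.1],"turn": [0,0,0],"claw": 0},
  {"slide": [0,0,0.06],"turn": [0,0,0],"claw": 0},
  {"slide": [0,0,0.04],"turn": [0,0,0],"claw": 0},
  {"slide": [0,0,0],"turn": [0,0,0],"claw": 0},
  {"slide": [0,0,0],"turn": [0,0,0],"claw": 0},
])

```text
t: 9.28
ee_pos: [0.6013, -0.18, 0.0525]
orientation: [[0.359, 0.933, 0.002], [0.933, -0.359, -0.0], [0.0, 0.002, -1.0]]
contact_force: [-0.2, 0.5, -1.8]
grip_width: 0.0555
finger_force: 63.8
```

Request:
carry_out([
  {"slide": [0,0,0.04],"turn": [0,0,0],"claw": 0},
  {"slide": [0,0,0.04],"turn": [0,0,0],"claw": 0},
  {"slide": [0,0,0.02],"turn": [0,0,0],"claw": 0},
  {"slide": [0,0,0],"turn": [0,0,0],"claw": 0},
  {"slide": [0,0,0],"turn": [0,0,0],"claw": 0},
])

```text
t: 9.7
ee_pos: [0.6005, -0.18, 0.0462]
orientation: [[0.359, 0.933, -0.0], [0.933, -0.359, -0.0], [-0.0, -0.0, -1.0]]
contact_force: [-0.4, 0.4, -1.5]
grip_width: 0.0555
finger_force: 63.8
```

Request:
carry_out([
  {"slide": [0,0,0.02],"turn": [0,0,0],"claw": 0},
  {"slide": [0,0,0],"turn": [0,0,0],"claw": 0},
])

```text
t: 9.87
ee_pos: [0.6005, -0.1799, 0.0451]
orientation: [[0.359, 0.933, -0.0], [0.933, -0.359, 0.0], [-0.0, -0.0, -1.0]]
contact_force: [-0.2, -0.1, -1.7]
grip_width: 0.0554
finger_force: 63.8
```

Request:
carry_out([
  {"slide": [0,0,0.02],"turn": [0,0,0],"claw": 0},
  {"slide": [0,0,0],"turn": [0,0,0],"claw": 0},
])

```text
t: 10.03
ee_pos: [0.6007, -0.18, 0.0449]
orientation: [[0.359, 0.933, 0.0], [0.933, -0.359, -0.0], [-0.0, 0.0, -1.0]]
contact_force: [-1.2, -0.6, 6.2]
grip_width: 0.0556
finger_force: 64.2
```

Request:
carry_out([
  {"slide": [0,0,0.02],"turn": [0,0,0],"claw": 0},
  {"slide": [0,0,0],"turn": [0,0,0],"claw": 0},
])

```text
t: 10.2
ee_pos: [0.6007, -0.18, 0.0448]
orientation: [[0.359, 0.933, 0.0], [0.933, -0.359, -0.001], [-0.0, 0.001, -1.0]]
contact_force: [-3.5, 0.6, 16.3]
grip_width: 0.0551
finger_force: 65.1
```

Request:
carry_out([
  {"slide": [0,0,-0.03],"turn": [0,0,0],"claw": 0},
  {"slide": [0,0,0],"turn": [0,0,0],"claw": 0.8},
  {"slide": [0,0,0],"turn": [0,0,0],"claw": 1},
  {"slide": [0,0,0],"turn": [0,0,0],"claw": 1},
  {"slide": [0,0,0],"turn": [0,0,0],"claw": 1},
])

```text
t: 10.62
ee_pos: [0.6006, -0.18, 0.0446]
orientation: [[0.359, 0.933, -0.0], [0.933, -0.359, 0.0], [-0.0, -0.0, -1.0]]
contact_force: [0.2, -1.1, 0.6]
grip_width: 0.0854
finger_force: 0.0
```

Request:
carry_out([
  {"slide": [0,0,-0.2],"turn": [0,0,0],"claw": 1},
  {"slide": [0,0,-0.6],"turn": [0,0,0],"claw": 1},
  {"slide": [0,0,-0.6],"turn": [0,0,0],"claw": 1},
  {"slide": [0,0,-0.6],"turn": [0,0,0],"claw": 1},
  {"slide": [0,0,-0.6],"turn": [0,0,-0.0385],"claw": 1},
])

```text
t: 11.03
ee_pos: [0.6004, -0.1796, 0.1768]
orientation: [[0.245, 0.97, -0.0], [0.97, -0.245, -0.0], [-0.0, -0.0, -1.0]]
contact_force: [0.4, -0.2, -0.6]
grip_width: 0.0855
finger_force: 0.0
```

Request:
carry_out([
  {"slide": [0,0,-0.6],"turn": [0,0,-0.0385],"claw": 1},
  {"slide": [0,0,0],"turn": [0,0,-0.0385],"claw": 1},
  {"slide": [0,0,0],"turn": [0,0,-0.0385],"claw": 1},
  {"slide": [0,0,0],"turn": [0,0,-0.0385],"claw": 1},
  {"slide": [0,0,0],"turn": [0,0,-0.0385],"claw": 1},
])

```text
t: 11.45
ee_pos: [0.6005, -0.1801, 0.2058]
orientation: [[-0.357, 0.934, 0.001], [0.934, 0.357, -0.001], [-0.001, 0.0, -1.0]]
contact_force: [0.7, -0.0, 0.4]
grip_width: 0.0857
finger_force: 0.0
```

Request:
carry_out([
  {"slide": [0,0,0],"turn": [0,0,-0.0385],"claw": 1},
  {"slide": [0,0,0],"turn": [0,0,-0.0385],"claw": 1},
  {"slide": [0,0,0],"turn": [0,0,-0.0385],"claw": 1},
  {"slide": [0,0,0],"turn": [0,0,-0.0385],"claw": 1},
  {"slide": [0,0,0],"turn": [0,0,-0.0385],"claw": 1},
])

```text
t: 11.87
ee_pos: [0.6005, -0.1801, 0.2055]
orientation: [[-0.825, 0.566, 0.0], [0.566, 0.825, -0.001], [-0.0, -0.0, -1.0]]
contact_force: [0.0, -0.1, 1.1]
grip_width: 0.0852
finger_force: 0.0
```

Request:
carry_out([
  {"slide": [0,0,0],"turn": [0,0,-0.0385],"claw": 1},
  {"slide": [0,0,0],"turn": [0,0,-0.0385],"claw": 1},
  {"slide": [0,0,0],"turn": [0,0,0],"claw": 1},
])

```text
t: 12.12
ee_pos: [0.6004, -0.1804, 0.2051]
orientation: [[-0.936, 0.353, -0.0], [0.353, 0.936, -0.0], [0.0, -0.0, -1.0]]
contact_force: [-0.2, -0.2, 0.5]
grip_width: 0.0854
finger_force: 0.0
```

Run:
```python
from fit import *
B['cell']=[box(0,0,0,.09,.056,.036)]
k=optics.get_calibration('wrist'); im=shot('wrist','w3');s=sense();print(s['ee_pos'],s['orientation'])
for r in models.trace('cell','wrist')[:2]:
    o=fit('cell',[(r['region'],k)],[.6,-.18,-.37]); print(round(r['confidence'],2),np.round(r['box']),np.round(o.x,4),o.fun)
```

```text
[ 0.60042003 -0.18027276  0.20506841] [[-9.33153682e-01  3.59477673e-01 -9.23710813e-05]
 [ 3.59477657e-01  9.33153681e-01  1.49712636e-04]
 [ 1.40014765e-04  1.06499558e-04 -9.99999985e-01]]
0.83 [257. 165. 301. 240.] [ 0.5985 -0.1805 -0.3402] 0.03700669397542211
0.35 [  0.  92. 156. 232.] [ 0.6  -0.18 -0.62] 1.0
```

View pics/w3.png

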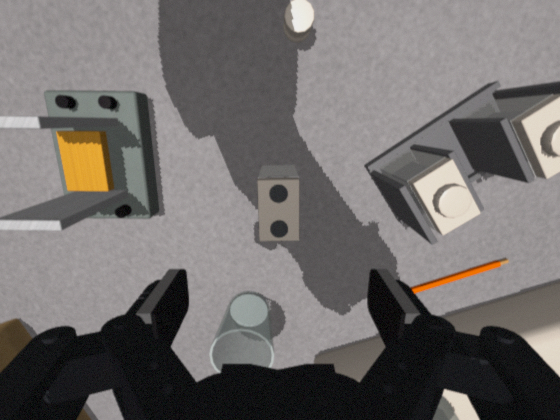

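The cell stands upright, aligned, and centred under the gripper, with its dots at (278,193) and (279,229). Next I'll grip its long faces.

Request:
carry_out([
  {"slide": [0,0,0.6],"turn": [0,0,0],"claw": 1},
  {"slide": [0,0,0.6],"turn": [0,0,0],"claw": 1},
  {"slide": [0,0,0.6],"turn": [0,0,0],"claw": 1},
  {"slide": [0,0,0.6],"turn": [0,0,0],"claw": 1},
  {"slide": [0,0,0.6],"turn": [0,0,0],"claw": 1},
])

```text
t: 12.63
ee_pos: [0.6007, -0.1802, 0.0539]
orientation: [[-0.932, 0.361, 0.0], [0.361, 0.932, -0.001], [-0.001, -0.0, -1.0]]
contact_force: [1.2, -0.4, -0.3]
grip_width: 0.0855
finger_force: 0.0
```

Request:
carry_out([
  {"slide": [0,0,0.26],"turn": [0,0,0],"claw": 1},
  {"slide": [0,0,0],"turn": [0,0,0],"claw": 1},
  {"slide": [0,0,0],"turn": [0,0,0],"claw": 0.6},
  {"slide": [0,0,0],"turn": [0,0,0],"claw": 0.5},
  {"slide": [0,0,0],"turn": [0,0,0],"claw": 0.4},
])

```text
t: 13.05
ee_pos: [0.6017, -0.1801, 0.0437]
orientation: [[-0.934, 0.358, 0.003], [0.358, 0.934, -0.001], [-0.003, 0.0, -1.0]]
contact_force: [-0.1, 0.0, -0.1]
grip_width: 0.052
finger_force: 0.0
```

Request:
carry_out([
  {"slide": [0,0,0],"turn": [0,0,0],"claw": 0.3},
  {"slide": [0,0,0],"turn": [0,0,0],"claw": 0},
  {"slide": [0,0,0],"turn": [0,0,0],"claw": 0},
  {"slide": [0,0,0],"turn": [0,0,0],"claw": 0},
  {"slide": [0,0,0],"turn": [0,0,0],"claw": 0},
], force=70)

```text
t: 13.47
ee_pos: [0.6016, -0.1802, 0.0435]
orientation: [[-0.934, 0.358, 0.002], [0.358, 0.934, -0.001], [-0.003, 0.0, -1.0]]
contact_force: [-0.9, -0.2, 6.8]
grip_width: 0.035
finger_force: 69.8
```

Request:
carry_out([
  {"slide": [0,0,-0.1],"turn": [0,0,0],"claw": 0},
  {"slide": [0,0,-0.4],"turn": [0,0,0],"claw": 0},
  {"slide": [0,0,-0.6],"turn": [0,0,0],"claw": 0},
  {"slide": [0,0,-0.6],"turn": [0,0,0],"claw": 0},
  {"slide": [0,0,-0.6],"turn": [0,0,0],"claw": 0},
])

```text
t: 13.88
ee_pos: [0.6001, -0.1799, 0.1584]
orientation: [[-0.934, 0.357, -0.001], [0.357, 0.934, 0.0], [0.001, 0.0, -1.0]]
contact_force: [1.6, 0.2, -2.5]
grip_width: 0.0352
finger_force: 69.6
```

Request:
carry_out([
  {"slide": [0,0,-0.6],"turn": [0,0,0],"claw": 0},
  {"slide": [0,0,-0.6],"turn": [0,0,0],"claw": 0},
  {"slide": [0,0,-0.4],"turn": [0,0,0],"claw": 0},
  {"slide": [-0.2,-0.609,0],"turn": [0,0,0],"claw": 0},
  {"slide": [-0.2,-0.609,0],"turn": [0,0,0],"claw": 0},
])

```text
t: 14.3
ee_pos: [0.5985, -0.2426, 0.2399]
orientation: [[-0.935, 0.353, 0.004], [0.353, 0.935, -0.001], [-0.004, 0.0, -1.0]]
contact_force: [-0.1, -1.8, -2.4]
grip_width: 0.0351
finger_force: 69.9
```

Request:
carry_out([
  {"slide": [-0.2,-0.609,0],"turn": [0,0,0],"claw": 0},
  {"slide": [-0.2,-0.609,0],"turn": [0,0,0],"claw": 0},
  {"slide": [-0.2,-0.609,0],"turn": [0,0,0],"claw": 0},
  {"slide": [-0.2,-0.609,0],"turn": [0,0,0],"claw": 0},
  {"slide": [0,0,0],"turn": [0,0,0],"claw": 0},
])

```text
t: 14.72
ee_pos: [0.5887, -0.3809, 0.2362]
orientation: [[-0.931, 0.366, -0.002], [0.366, 0.931, -0.004], [0.0, -0.004, -1.0]]
contact_force: [-0.1, -0.9, -3.1]
grip_width: 0.0353
finger_force: 70.0
```

Request:
carry_out([
  {"slide": [0,0,0],"turn": [0,0,0],"claw": 0},
  {"slide": [0,0,0],"turn": [0,0,0],"claw": 0},
])

```text
t: 14.88
ee_pos: [0.5911, -0.3714, 0.237]
orientation: [[-0.934, 0.357, -0.0], [0.357, 0.934, 0.001], [0.0, 0.001, -1.0]]
contact_force: [0.1, 0.8, -1.7]
grip_width: 0.0356
finger_force: 70.0
```

Run:
```python
from fit import *
k=optics.get_calibration('wrist'); im=shot('wrist','w4');s=sense();print(s['ee_pos'],s['orientation'][0],s['grip_width'])
for n in('stand','pad_top'):
  for r in models.trace(n,'wrist')[:2]:
    o=fit(n,[(r['region'],k)],[.5,-.337,-.37]); print(n,round(r['confidence'],2),np.round(r['box']),np.round(o.x,4),o.fun)
```

```text
[ 0.59145523 -0.37061736  0.23717349] [-9.34469715e-01  3.56042565e-01  2.07256025e-04] 0.03519020174702661
stand 0.76 [228.  28. 322. 164.] [ 0.4988 -0.3394 -0.3679] 0.02223308086977771
stand 0.53 [508. 230. 560. 256.] [ 0.5   -0.337 -0.62 ] 1.0
pad_top 0.94 [257.  64. 300. 128.] [ 0.4982 -0.3391 -0.3877] 0.037229971608443435
pad_top 0.46 [505. 229. 560. 254.] [ 0.5   -0.337 -0.62 ] 1.0
```

View pics/w4.png

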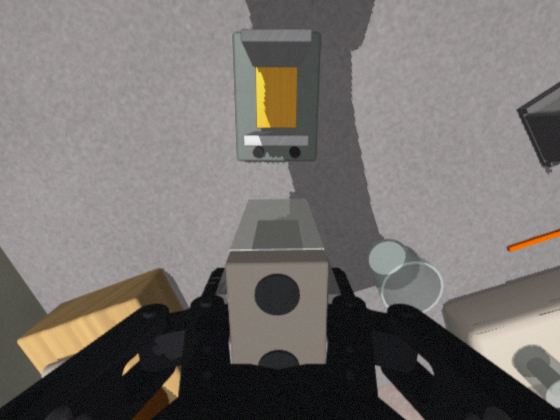

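The stand is fully visible with its pad at (277,97), aligned with the held cell, whose lid edge is at row 250 and dot at (277,294). I'll check how the cell is centred in the hand from those.

Run:
```python
from fit import *
k=optics.get_calibration('wrist'); s=sense(); R=np.array(s['orientation']);p=s['ee_pos'];print(p)
g=cv2.cvtColor(cv2.imread('pics/w4.png'),cv2.COLOR_BGR2GRAY)
m=(g[265:325,245:312]<60).astype(np.uint8); n,_,st,c=cv2.connectedComponentsWithStats(m); i=1+np.argmax(st[1:,4]); dot=c[i]+[245,265]
col=g[235:265,262:292].mean(1); e=235+np.argmax(np.abs(np.diff(col)))+.5
z=p[2]-.0435+.09
print(dot,e,'dot in tool',(ray(k,dot,z)-p)@R,'edge',(ray(k,(277,e),z)-p)@R,'sides',[np.round((ray(k,(u,v),z)-p)@R,4) for u,v in((228,300),(328,300))])
```

```text
[ 0.59176022 -0.37037573  0.2372556 ]
[276.77396781 294.02169349] 250.5 dot in tool [ 0.01751553 -0.0013556  -0.04650379] edge [ 0.0342069  -0.00124819 -0.04650684] sides [array([ 0.0151, -0.0187, -0.0465]), array([ 0.0151,  0.0169, -0.0465])]
```

Request:
carry_out([
  {"slide": [0.485,-0.0125,0],"turn": [0,0,0],"claw": 0},
  {"slide": [0.485,-0.0125,0],"turn": [0,0,0],"claw": 0},
  {"slide": [0.485,-0.0125,0],"turn": [0,0,0],"claw": 0},
  {"slide": [0.485,-0.0125,0],"turn": [0,0,0],"claw": 0},
  {"slide": [0,0,0.4],"turn": [0,0,0],"claw": 0},
])

```text
t: 15.45
ee_pos: [0.4977, -0.338, 0.2199]
orientation: [[-0.935, 0.356, 0.001], [0.356, 0.935, -0.003], [-0.002, -0.003, -1.0]]
contact_force: [0.7, 0.0, -2.2]
grip_width: 0.0357
finger_force: 70.0
```

Request:
carry_out([
  {"slide": [0,0,0.4],"turn": [0,0,0],"claw": 0},
  {"slide": [0,0,0],"turn": [0,0,0],"claw": 0},
  {"slide": [0,0,0],"turn": [0,0,0],"claw": 0},
  {"slide": [0,0,0],"turn": [0,0,0],"claw": 0},
])

```text
t: 15.78
ee_pos: [0.5009, -0.3391, 0.1978]
orientation: [[-0.934, 0.356, 0.001], [0.356, 0.934, -0.0], [-0.001, 0.0, -1.0]]
contact_force: [0.1, 1.0, -2.1]
grip_width: 0.0353
finger_force: 69.8
```

Run:
```python
from look import *
s=sense();print(s['ee_pos'],s['orientation'][0]); 
a=shot('wrist','w5')[:,:,::-1]; b=shot('scene','s5')[90:230,80:240,::-1]
cv2.imwrite('pics/m5.png',np.hstack([cv2.resize(a[140:420,140:420],(400,400)),cv2.resize(b,(400,400),interpolation=cv2.INTER_CUBIC)]))
```

```text
[ 0.50088721 -0.33914473  0.19776259] [-0.93445348  0.35608376  0.00102749]
```

View pics/m5.png

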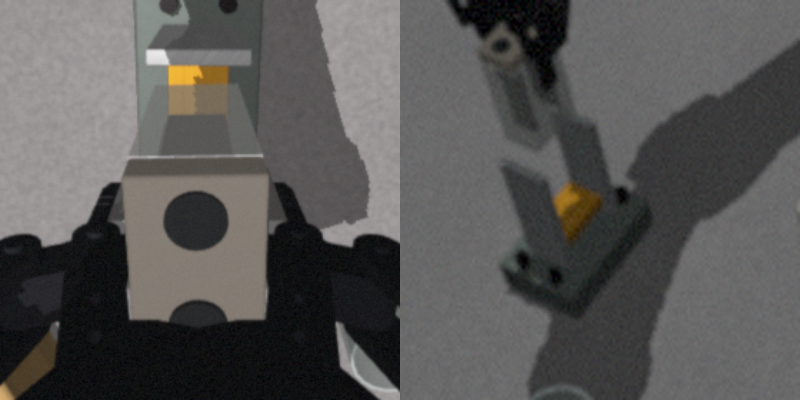

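Run:
```python
from fit import *
k=optics.get_calibration('wrist'); s=sense(); R=np.array(s['orientation']);p=s['ee_pos']
g=cv2.cvtColor(cv2.imread('pics/w5.png'),cv2.COLOR_BGR2GRAY).astype(float)
col=g[165:195,265:300].mean(1); print(np.round(col))
row=g[178:184,225:330].mean(0); d=np.diff(row); L=225+np.argmax(d)+.5;Rr=225+np.argmin(d)+.5; print(L,Rr)
for e in (174.5,186): print(e,np.round((ray(k,(280,e),.136)-p)@R,4))
for u in(L,Rr): print(np.round((ray(k,(u,180),.136)-p)@R,4))
m=(g[265:325,245:312]<60).astype(np.uint8); n,_,st,c=cv2.connectedComponentsWithStats(m); i=1+np.argmax(st[1:,4]); dot=c[i]+[245,265]
print(np.round((ray(k,dot,p[2]+.0465)-p)@R,4))
```

```text
[ 76.  76.  75.  74.  75.  75.  75.  75.  76.  92. 115. 127. 129. 129.
 128. 127. 127. 126. 125. 124. 123. 130. 137. 138. 140. 141. 141. 141.
 137. 131.]
241.5 257.5
174.5 [0.0417 0.0004 0.0618]
186 [0.0339 0.0005 0.0618]
[ 0.038  -0.0254  0.0618]
[ 0.038  -0.0147  0.0618]
[ 0.0175 -0.0014 -0.0465]
```

Measured with one camera, the cheek centre is at +37.8 mm against 36 nominal, and the cell sits at +1.5 mm in the hand. They agree within 0.5 mm, so I'll descend.

Request:
carry_out([
  {"slide": [0,0,0.3],"turn": [0,0,0],"claw": 0},
  {"slide": [0,0,0.3],"turn": [0,0,0],"claw": 0},
  {"slide": [0,0,0.3],"turn": [0,0,0],"claw": 0},
  {"slide": [0,0,0.3],"turn": [0,0,0],"claw": 0},
  {"slide": [0,0,0],"turn": [0,0,0],"claw": 0},
])

```text
t: 16.3
ee_pos: [0.4992, -0.3394, 0.1351]
orientation: [[-0.934, 0.357, -0.002], [0.357, 0.934, 0.001], [0.003, 0.0, -1.0]]
contact_force: [-1.1, -0.4, -1.4]
grip_width: 0.0356
finger_force: 69.8
```

Request:
carry_out([
  {"slide": [0,0,0.3],"turn": [0,0,0],"claw": 0},
  {"slide": [0,0,0.2],"turn": [0,0,0],"claw": 0},
  {"slide": [0,0,0.1],"turn": [0,0,0],"claw": 0},
  {"slide": [0,0,0],"turn": [0,0,0],"claw": 0},
  {"slide": [0,0,0],"turn": [0,0,0],"claw": 0},
])

```text
t: 16.72
ee_pos: [0.5001, -0.3397, 0.1072]
orientation: [[-0.934, 0.357, 0.0], [0.357, 0.934, -0.0], [-0.0, -0.0, -1.0]]
contact_force: [-0.5, -0.1, -2.1]
grip_width: 0.0351
finger_force: 69.8
```

Request:
carry_out([
  {"slide": [0,0,0.06],"turn": [0,0,0],"claw": 0},
  {"slide": [0,0,0.06],"turn": [0,0,0],"claw": 0},
  {"slide": [0,0,0],"turn": [0,0,0],"claw": 0},
  {"slide": [0,0,0],"turn": [0,0,0],"claw": 0},
])

```text
t: 17.05
ee_pos: [0.5003, -0.3399, 0.1013]
orientation: [[-0.934, 0.357, 0.001], [0.357, 0.934, -0.001], [-0.001, -0.0, -1.0]]
contact_force: [-0.2, -1.1, 1.9]
grip_width: 0.0356
finger_force: 70.3
```

The cell met the pad at the predicted height. Pressing now.

Request:
carry_out([
  {"slide": [0,0,0.05],"turn": [0,0,0],"claw": 0},
  {"slide": [0,0,0.05],"turn": [0,0,0],"claw": 0},
  {"slide": [0,0,0.05],"turn": [0,0,0],"claw": 0},
  {"slide": [0,0,0.05],"turn": [0,0,0],"claw": 0},
  {"slide": [0,0,0],"turn": [0,0,0],"claw": 0},
])

```text
t: 17.47
ee_pos: [0.5004, -0.3399, 0.091]
orientation: [[-0.934, 0.357, 0.001], [0.357, 0.934, -0.001], [-0.001, -0.0, -1.0]]
contact_force: [-1.0, 0.3, 8.8]
grip_width: 0.0354
finger_force: 70.9
```

Request:
carry_out([
  {"slide": [0,0,0.05],"turn": [0,0,0],"claw": 0},
  {"slide": [0,0,0.02],"turn": [0,0,0],"claw": 0},
  {"slide": [0,0,0],"turn": [0,0,0],"claw": 0},
  {"slide": [0,0,0],"turn": [0,0,0],"claw": 0},
])

```text
t: 17.8
ee_pos: [0.5005, -0.34, 0.0893]
orientation: [[-0.934, 0.357, 0.001], [0.357, 0.934, -0.002], [-0.002, -0.002, -1.0]]
contact_force: [-5.8, 1.2, 24.7]
grip_width: 0.0355
finger_force: 72.9
```

Force jumped to 25 N at exactly 12 mm, so the pad is on its stop. I'll hold for about 1.7 s.

Request:
carry_out([
  {"slide": [0,0,0],"turn": [0,0,0],"claw": 0},
  {"slide": [0,0,0],"turn": [0,0,0],"claw": 0},
  {"slide": [0,0,0],"turn": [0,0,0],"claw": 0},
  {"slide": [0,0,0],"turn": [0,0,0],"claw": 0},
  {"slide": [0,0,0],"turn": [0,0,0],"claw": 0},
])

```text
t: 18.22
ee_pos: [0.5005, -0.34, 0.0893]
orientation: [[-0.934, 0.357, 0.001], [0.357, 0.934, -0.002], [-0.002, -0.002, -1.0]]
contact_force: [-4.7, 0.8, 25.0]
grip_width: 0.0352
finger_force: 72.9
```

Request:
carry_out([
  {"slide": [0,0,0],"turn": [0,0,0],"claw": 0},
  {"slide": [0,0,0],"turn": [0,0,0],"claw": 0},
  {"slide": [0,0,0],"turn": [0,0,0],"claw": 0},
  {"slide": [0,0,0],"turn": [0,0,0],"claw": 0},
  {"slide": [0,0,0],"turn": [0,0,0],"claw": 0},
])

```text
t: 18.63
ee_pos: [0.5006, -0.34, 0.0894]
orientation: [[-0.934, 0.357, 0.001], [0.357, 0.934, -0.002], [-0.002, -0.002, -1.0]]
contact_force: [-4.2, 1.4, 24.2]
grip_width: 0.0352
finger_force: 72.9
```

Request:
carry_out([
  {"slide": [0,0,0],"turn": [0,0,0],"claw": 0},
  {"slide": [0,0,0],"turn": [0,0,0],"claw": 0},
  {"slide": [0,0,0],"turn": [0,0,0],"claw": 0},
  {"slide": [0,0,0],"turn": [0,0,0],"claw": 0},
  {"slide": [0,0,0],"turn": [0,0,0],"claw": 0},
])

```text
t: 19.05
ee_pos: [0.5006, -0.34, 0.0894]
orientation: [[-0.934, 0.357, 0.001], [0.357, 0.934, -0.002], [-0.002, -0.002, -1.0]]
contact_force: [-5.2, 0.3, 24.9]
grip_width: 0.0353
finger_force: 72.9
```

Request:
carry_out([
  {"slide": [0,0,0],"turn": [0,0,0],"claw": 0},
  {"slide": [0,0,0],"turn": [0,0,0],"claw": 0},
  {"slide": [0,0,0],"turn": [0,0,0],"claw": 0},
  {"slide": [0,0,0],"turn": [0,0,0],"claw": 0},
  {"slide": [0,0,0],"turn": [0,0,0],"claw": 0},
])

```text
t: 19.47
ee_pos: [0.5005, -0.34, 0.0894]
orientation: [[-0.934, 0.357, 0.001], [0.357, 0.934, -0.002], [-0.002, -0.002, -1.0]]
contact_force: [-4.9, 1.0, 24.3]
grip_width: 0.0349
finger_force: 72.9
```

Request:
carry_out([
  {"slide": [0,0,-0.1],"turn": [0,0,0],"claw": 0},
  {"slide": [0,0,-0.2],"turn": [0,0,0],"claw": 0},
  {"slide": [0,0,-0.4],"turn": [0,0,0],"claw": 0},
  {"slide": [0,0,-0.5],"turn": [0,0,0],"claw": 0},
  {"slide": [0,0,-0.5],"turn": [0,0,0],"claw": 0},
])

```text
t: 19.88
ee_pos: [0.4991, -0.3392, 0.1723]
orientation: [[-0.934, 0.357, -0.002], [0.357, 0.934, 0.002], [0.002, 0.001, -1.0]]
contact_force: [0.5, -0.8, -1.0]
grip_width: 0.0353
finger_force: 69.8
```

Request:
carry_out([
  {"slide": [0,0,-0.5],"turn": [0,0,0],"claw": 0},
  {"slide": [0,0,-0.5],"turn": [0,0,0],"claw": 0},
  {"slide": [0,0,-0.3],"turn": [0,0,0],"claw": 0},
  {"slide": [0,0,0],"turn": [0,0,-0.0202],"claw": 0},
  {"slide": [0,0,0],"turn": [0,0,-0.0203],"claw": 0},
])

```text
t: 20.3
ee_pos: [0.4999, -0.3398, 0.2382]
orientation: [[-0.972, 0.233, 0.001], [0.233, 0.972, -0.001], [-0.001, -0.001, -1.0]]
contact_force: [-0.7, -0.4, -2.1]
grip_width: 0.0358
finger_force: 69.9
```

Request:
carry_out([
  {"slide": [0.035,0.35,0],"turn": [0,0,0],"claw": 0},
  {"slide": [0.07,0.6963,0],"turn": [0,0,0],"claw": 0},
  {"slide": [0.07,0.6963,0],"turn": [0,0,0],"claw": 0},
  {"slide": [0.07,0.6963,0],"turn": [0,0,0],"claw": 0},
  {"slide": [0.07,0.6963,0],"turn": [0,0,0],"claw": 0},
])

```text
t: 20.72
ee_pos: [0.5209, -0.1822, 0.2368]
orientation: [[-0.972, 0.236, -0.001], [0.236, 0.972, 0.0], [0.001, 0.0, -1.0]]
contact_force: [0.7, 0.6, -1.1]
grip_width: 0.0353
finger_force: 69.9
```

Request:
carry_out([
  {"slide": [0.07,0.6963,0],"turn": [0,0,0],"claw": 0},
  {"slide": [0.07,0.6963,0],"turn": [0,0,0],"claw": 0},
  {"slide": [0.07,0.6963,0],"turn": [0,0,0],"claw": 0},
  {"slide": [0.07,0.6963,0],"turn": [0,0,0],"claw": 0},
  {"slide": [0.07,0.6963,0],"turn": [0,0,0],"claw": 0},
])

```text
t: 21.13
ee_pos: [0.545, -0.0089, 0.2369]
orientation: [[-0.972, 0.236, -0.001], [0.236, 0.972, -0.0], [0.001, -0.0, -1.0]]
contact_force: [-0.3, -0.1, -1.2]
grip_width: 0.0353
finger_force: 69.9
```

Request:
carry_out([
  {"slide": [0.07,0.6963,0],"turn": [0,0,0],"claw": 0},
  {"slide": [0.07,0.6963,0],"turn": [0,0,0],"claw": 0},
  {"slide": [0.07,0.6963,0],"turn": [0,0,0],"claw": 0},
  {"slide": [0.07,0.6963,0],"turn": [0,0,0],"claw": 0},
  {"slide": [0.07,0.6963,0],"turn": [0,0,0],"claw": 0},
])

```text
t: 21.55
ee_pos: [0.5691, 0.1643, 0.2368]
orientation: [[-0.972, 0.236, -0.001], [0.236, 0.972, -0.001], [0.001, -0.001, -1.0]]
contact_force: [1.1, -0.2, -1.4]
grip_width: 0.0354
finger_force: 69.9
```

Request:
carry_out([
  {"slide": [0.07,0.6963,0],"turn": [0,0,0],"claw": 0},
  {"slide": [0.07,0.6963,0],"turn": [0,0,0],"claw": 0},
  {"slide": [0.07,0.6963,0],"turn": [0,0,0],"claw": 0},
  {"slide": [0.035,0.35,0],"turn": [0,0,0],"claw": 0},
  {"slide": [0,0,0],"turn": [0,0,0],"claw": 0},
])

```text
t: 21.97
ee_pos: [0.5851, 0.2899, 0.237]
orientation: [[-0.973, 0.23, -0.001], [0.23, 0.973, 0.003], [0.002, 0.003, -1.0]]
contact_force: [0.6, 0.2, -1.9]
grip_width: 0.0353
finger_force: 70.1
```

Request:
carry_out([
  {"slide": [0,0,0],"turn": [0,0,0],"claw": 0},
  {"slide": [0,0,0],"turn": [0,0,0],"claw": 0},
])

```text
t: 22.13
ee_pos: [0.5862, 0.2832, 0.2365]
orientation: [[-0.972, 0.236, -0.001], [0.236, 0.972, -0.002], [0.001, -0.002, -1.0]]
contact_force: [0.6, 0.3, -2.2]
grip_width: 0.0352
finger_force: 70.1
```

Run:
```python
from fit import *
k=optics.get_calibration('wrist'); im=shot('wrist','w6');s=sense();print(s['ee_pos'],s['orientation'],s['grip_width'])
for n in('tray','tray_cell'):
  for r in models.trace(n,'wrist')[:2]:
    o=fit(n,[(r['region'],k)],[.5,.352,-.238] if n=='tray' else [.512,.401,-.238]); print(n,round(r['confidence'],2),np.round(r['box']),np.round(o.x,4),o.fun)
```

```text
[0.58645207 0.28268679 0.23665683] [[-9.71508645e-01  2.37002262e-01 -9.38867657e-04]
 [ 2.37003494e-01  9.71507565e-01 -1.54781633e-03]
 [ 5.45281059e-04 -1.72623186e-03 -9.99998361e-01]] 0.035647949697417296
tray 0.77 [235.  42. 404. 149.] [ 0.4985  0.3505 -0.2397] 0.23237410071942444
tray_cell 0.93 [345.  42. 414. 119.] [ 0.5007  0.4025 -0.2403] 0.021626427740920606
```

View pics/w6.png

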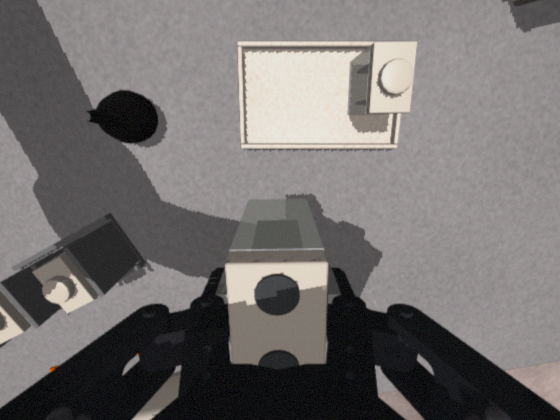

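The tray at px (240-400, 42-148) has its left half free, and its capped cell is at (393,77). Fit: tray centre (0.499, 0.351). Moving over the -y half and lowering.

Request:
carry_out([
  {"slide": [0.5,0.005,0],"turn": [0,0,0],"claw": 0},
  {"slide": [0.5,0.005,0],"turn": [0,0,0],"claw": 0},
  {"slide": [0.5,0.005,0],"turn": [0,0,0],"claw": 0},
  {"slide": [0.5,0.005,0],"turn": [0,0,0],"claw": 0},
  {"slide": [0,0,0.4],"turn": [0,0,0],"claw": 0},
])

```text
t: 22.7
ee_pos: [0.4861, 0.3111, 0.2207]
orientation: [[-0.973, 0.232, 0.003], [0.232, 0.973, 0.003], [-0.002, 0.004, -1.0]]
contact_force: [-0.8, 1.3, -1.4]
grip_width: 0.0354
finger_force: 70.2
```

Request:
carry_out([
  {"slide": [0,0,0.5],"turn": [0,0,0],"claw": 0},
  {"slide": [0,0,0.5],"turn": [0,0,0],"claw": 0},
  {"slide": [0,0,0.5],"turn": [0,0,0],"claw": 0},
  {"slide": [0,0,0.5],"turn": [0,0,0],"claw": 0},
  {"slide": [0,0,0.4],"turn": [0,0,0],"claw": 0},
])

```text
t: 23.12
ee_pos: [0.4897, 0.3074, 0.0958]
orientation: [[-0.971, 0.237, -0.001], [0.237, 0.971, -0.001], [0.0, -0.001, -1.0]]
contact_force: [0.3, 0.2, -1.5]
grip_width: 0.0356
finger_force: 70.2
```

Request:
carry_out([
  {"slide": [0,0,0.4],"turn": [0,0,0],"claw": 0},
  {"slide": [0,0,0.25],"turn": [0,0,0],"claw": 0},
  {"slide": [0,0,0.1],"turn": [0,0,0],"claw": 0},
  {"slide": [0,0,0],"turn": [0,0,0],"claw": 0},
  {"slide": [0,0,0],"turn": [0,0,0],"claw": 0},
])

```text
t: 23.53
ee_pos: [0.4899, 0.309, 0.0604]
orientation: [[-0.972, 0.236, 0.0], [0.236, 0.972, 0.0], [-0.0, 0.0, -1.0]]
contact_force: [0.6, -0.3, -1.5]
grip_width: 0.0354
finger_force: 70.1
```

Request:
carry_out([
  {"slide": [0,0,0.08],"turn": [0,0,0],"claw": 0},
  {"slide": [0,0,0.06],"turn": [0,0,0],"claw": 0},
  {"slide": [0,0,0.05],"turn": [0,0,0],"claw": 0},
  {"slide": [0,0,0],"turn": [0,0,0],"claw": 0},
  {"slide": [0,0,0],"turn": [0,0,0],"claw": 0},
])

```text
t: 23.95
ee_pos: [0.4896, 0.3088, 0.0503]
orientation: [[-0.972, 0.236, 0.0], [0.236, 0.972, -0.0], [-0.0, -0.0, -1.0]]
contact_force: [-0.1, 0.5, -2.2]
grip_width: 0.0349
finger_force: 70.1
```

Request:
carry_out([
  {"slide": [0,0,0.025],"turn": [0,0,0],"claw": 0},
  {"slide": [0,0,0.02],"turn": [0,0,0],"claw": 0},
  {"slide": [0,0,0],"turn": [0,0,0],"claw": 0},
])

```text
t: 24.2
ee_pos: [0.4896, 0.309, 0.0485]
orientation: [[-0.972, 0.236, 0.001], [0.236, 0.972, -0.0], [-0.001, 0.0, -1.0]]
contact_force: [-1.9, -0.6, 4.9]
grip_width: 0.0357
finger_force: 70.4
```

The cell is touching the tray floor. Releasing, rising straight up and verifying.

Request:
carry_out([
  {"slide": [0,0,0],"turn": [0,0,0],"claw": 0.5},
  {"slide": [0,0,0],"turn": [0,0,0],"claw": 0.75},
  {"slide": [0,0,0],"turn": [0,0,0],"claw": 0.75},
  {"slide": [0,0,0],"turn": [0,0,0],"claw": 0.75},
  {"slide": [0,0,-0.1],"turn": [0,0,0],"claw": 0.75},
])

```text
t: 24.62
ee_pos: [0.4892, 0.3086, 0.0525]
orientation: [[-0.972, 0.236, -0.001], [0.236, 0.972, -0.001], [0.001, -0.001, -1.0]]
contact_force: [-1.0, -1.7, 0.2]
grip_width: 0.0638
finger_force: 0.0
```

Request:
carry_out([
  {"slide": [0,0,-0.4],"turn": [0,0,0],"claw": 0.75},
  {"slide": [0,0,-0.6],"turn": [0,0,0],"claw": 0.75},
  {"slide": [0,0,-0.6],"turn": [0,0,0],"claw": 0.75},
  {"slide": [0,0,-0.6],"turn": [0,0,0],"claw": 0.75},
  {"slide": [0,0,-0.6],"turn": [0,0,0],"claw": 0.75},
])

```text
t: 25.03
ee_pos: [0.4892, 0.3088, 0.1947]
orientation: [[-0.972, 0.236, -0.001], [0.236, 0.972, 0.0], [0.001, -0.0, -1.0]]
contact_force: [0.4, 0.9, 0.1]
grip_width: 0.0641
finger_force: 0.0
```

Request:
carry_out([
  {"slide": [0,0,-0.6],"turn": [0,0,0],"claw": 0.75},
  {"slide": [0,0,-0.3],"turn": [0,0,0],"claw": 0.75},
  {"slide": [0,0,0],"turn": [0,0,0],"claw": 0.75},
  {"slide": [0,0,0],"turn": [0,0,0],"claw": 0.75},
])

```text
t: 25.37
ee_pos: [0.4898, 0.3088, 0.239]
orientation: [[-0.972, 0.236, 0.002], [0.236, 0.972, 0.001], [-0.002, 0.001, -1.0]]
contact_force: [0.4, -0.6, 0.3]
grip_width: 0.064
finger_force: 0.0
```

Run:
```python
from fit import *
B['cell']=[box(0,0,.005,.095,.056,.036)]
k=optics.get_calibration('wrist'); a=shot('wrist','w7')
for r in models.trace('cell','wrist')[:1]:
    o=fit('cell',[(r['region'],k)],[.489,.308,-.238]); print(round(r['confidence'],2),np.round(o.x,4),o.fun)
b=shot('scene','s7'); cv2.imwrite('pics/m7.png',np.hstack([cv2.resize(x[:,:,::-1],(400,300)) for x in(a,b)]))
```

```text
0.79 [ 0.4864  0.3086 -0.2218] 0.021462154985505077
```

View pics/m7.png

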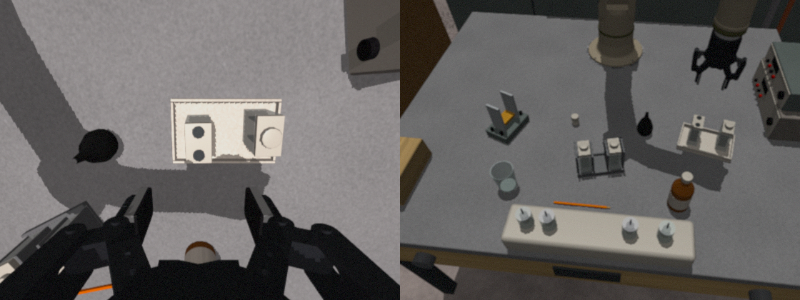

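The flat cell stands upright in the tray's -y half, with its dots at (198,132) and (199,155) in the left half of the view. The neighbours, vial, bulb, beaker, pencil and bottle look undisturbed, and the gripper is clear. Handing in.

```bash
python3 -c "
from cell import manip
print(manip.job_done())"
```

```text
the job is handed in; nothing more can be done
None
```

The job is handed in at about 25 s on the robot's clock: the flat-lidded cell was regripped on its long faces, pressed to the pad's stop (12 mm, about 25 N) for about 1.7 s, and now stands upright in the tray's free half; the last pictures showed nothing else moved.

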